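# Line up the hole saws by size on their storage board

## Task

Put the four blue hole saws away on the storage board, one standing upright, teeth down, in the middle of each white pad, in order of size: the smallest on the pad next to the red peg, then each next larger one along the row, to the largest next to the black peg.

Things in the scene. Friction and masses are not known exactly. Their poses are not given: they have to be found in the camera images.
- holesaw_24: loose blue hole saw, a cup 24 mm in diameter and 40 mm high standing upright on its steel teeth, closed end up, with a steel boss of 17 mm diameter and 6 mm height on top (46 mm over all; collides as a solid). Origin: centre of its underside, z up. Starts on the table in front of the board; grasp it across its diameter from above
- holesaw_34: loose blue hole saw, a cup 34 mm in diameter and 40 mm high standing upright on its steel teeth, closed end up, with a steel boss of 17 mm diameter and 6 mm height on top (46 mm over all; collides as a solid). Origin: centre of its underside, z up. Starts on the table in front of the board; grasp it across its diameter from above
- holesaw_45: loose blue hole saw, a cup 45 mm in diameter and 40 mm high standing upright on its steel teeth, closed end up, with a steel boss of 17 mm diameter and 6 mm height on top (46 mm over all; collides as a solid). Origin: centre of its underside, z up. Starts on the table in front of the board; grasp it across its diameter from above
- holesaw_58: loose blue hole saw, a cup 58 mm in diameter and 40 mm high standing upright on its steel teeth, closed end up, with a steel boss of 17 mm diameter and 6 mm height on top (46 mm over all; collides as a solid). Origin: centre of its underside, z up. Starts on the table in front of the board; grasp it across its diameter from above
- mark_0: fixed round white pad with a dark ring on it, 64 mm in diameter and 3 mm thick, on a plywood board (100 mm wide, 400 mm long, 10 mm thick) that lies on the table. Four such pads make a straight row 80 mm apart, mark_0 to mark_3 in turn along the board. Origin: centre of its underside, so its top is 3 mm above it (13 mm above the table); y along the row, towards mark_0, x across the row
- mark_1: fixed round white pad with a dark ring on it, 64 mm in diameter and 3 mm thick, on a plywood board (100 mm wide, 400 mm long, 10 mm thick) that lies on the table. Four such pads make a straight row 80 mm apart, mark_0 to mark_3 in turn along the board. Origin: centre of its underside, so its top is 3 mm above it (13 mm above the table); y along the row, towards mark_0, x across the row
- mark_2: fixed round white pad with a dark ring on it, 64 mm in diameter and 3 mm thick, on a plywood board (100 mm wide, 400 mm long, 10 mm thick) that lies on the table. Four such pads make a straight row 80 mm apart, mark_0 to mark_3 in turn along the board. Origin: centre of its underside, so its top is 3 mm above it (13 mm above the table); y along the row, towards mark_0, x across the row
- mark_3: fixed round white pad with a dark ring on it, 64 mm in diameter and 3 mm thick, on a plywood board (100 mm wide, 400 mm long, 10 mm thick) that lies on the table. Four such pads make a straight row 80 mm apart, mark_0 to mark_3 in turn along the board. Origin: centre of its underside, so its top is 3 mm above it (13 mm above the table); y along the row, towards mark_0, x across the row
- red_peg: fixed red round peg, 22 mm in diameter, 26 mm high, on the board at one end of the row, in line with the pads and 55 mm from the centre of the nearest; the red one may be at either end, the black one at the other. Origin: centre of its foot, on the board's top
- black_peg: fixed black round peg, 22 mm in diameter, 26 mm high, on the board at one end of the row, in line with the pads and 55 mm from the centre of the nearest; the red one may be at either end, the black one at the other. Origin: centre of its foot, on the board's top
Things that resemble listed ones, but are neither listed nor needed, are in the scene too. What is shaped like the holesaw_24 but purple is not meant. What is shaped like the holesaw_34 but green is not meant.

How it is judged:
By the outcome, as a careful person would: the job done as asked, in the order asked, and still so for the second after the job is handed in, with the robot touching nothing.
It also fails if it takes over 112 s, if anything falls off the work surface, if the arm or the gripper's body presses on something with over 40 N, if the wrist force passes 120 N, or if a joint passes its speed limit or range.

## Robot

A 6-joint arm with a two-finger parallel gripper is mounted at the origin on the work surface; the furniture and walls round the work are solid. World frame = base frame: x ahead of the robot, y to its left, z up, the work surface at z = 0. Lengths are in m, angles in rad, forces in N, time in s.
With the tool pointing down it reaches from about 0.25 to 0.725 m from the base axis. Payload 4 kg.
Tool frame: the origin (TCP) lies midway between the tips of the shut fingers; the grasp point (between the pads) lies 19 mm behind it; z points along the fingers, y is the direction in which the jaws open and shut (so a half turn about z gives the same grasp; the last joint's range is limited). The gripper opens to 85 mm and grips with 20 to 120 N. Pads are 22 mm wide; open, the fingers measure 114 mm over their backs; the gripper's body (76 mm by 85 mm) begins 54 mm behind the grasp point. The pads swing forward as they close: fully open they stand 13 mm farther back than shut.
Start: joints at [1.33, 0.241, 0.005, 1.335, 0, 1.571], TCP at [0.119, 0.486, 0.231] pointing down, gripper open.
Joint ranges: [-2.72, 2.72], [-1.05, 1.87], [-1.09, 1.28], [-1.99, 2.15], [-1.42, 1.44], [-3.14, 3.14]. Speed limits (rad/s): [2.79, 2.79, 3.14, 3.14, 3.14, 3.14].

## Interface

Orientations are given as a unit quaternion [x, y, z, w].
In Python, from workcell import bot, vision gives the robot as it stands. The module is installed in compiled form; this text tells all that it offers.
- The arm moves only by the tool send_rows, never from a script. Its argument "targets" is a list that holds one entry, the list of rows, each a list of 5 numbers: the shift along the world's x, y, z in cm, then the turn about the world's z in rad, then the finger opening in cm, from 0 to 8.54. A call has 1 to 12 rows; each row is the pose to reach, as a shift and turn from the pose commanded when the call began; what a row does not reach only later rows make up. A row lasts 1/8 s, in which the tool goes at most 62.5 mm and 10.7 degrees, less where a joint would pass 70% of its speed; a pose out of reach is approached as far as the arm can. A call with a gripper value outside its range is refused whole. The fingers move at their own pace and stop on an object; the grip force is fixed at half the most. Time passes only in rows, so rows that repeat a pose let the fingers close. It gives the time, the measured TCP pose, the force and the opening at its end, in the units of the state.
- bot.get_obs(): the state, without advancing time (a new reading comes with each control period).
- vision.camera(name): name is "side" or "top" or "wrist"; returns the picture (480x640x3 uint8, red, green, blue); there is no depth.
- vision.get_calibration(name): a dict with "vertical_fov" (degrees; the focal length in pixels is half the picture's height over the tangent of half this angle, whatever the lens; pixels are square), "cx", "cy" (the principal point, pixels), "rvec" (rotation vector, rad) and "tvec" (3), from world to camera coordinates, as OpenCV has them; the wrist camera has in their place "T_tool_cam" (4x4, takes a point from camera to tool coordinates, whose origin is the TCP and whose axes are the flange's). Camera axes: x right, y down, z forward; pixel columns grow to the right and rows downward; lengths in m; the calibration is good to about 2 mm. A picture is of the moment at which its call begins: read the wrist's pose just before it. get_calibration takes no time and is no camera call.
- bot.job_done(): hands the job in, once; it reports no verdict.
Trained networks look in the newest picture that a camera, given by its name, has taken for a name from the list of things; names that differ only in an ending like _2 or _b are one class to them, and where a whole thing is asked for, a point or a joint stands for the part that bears it (a point fixed in the world has none). Each returns a list of dicts, best first, with "score" (0 to 1); they miss things now and then, are a little off and sometimes report something else, mostly with a low value. They report only what shows in the picture. A call takes as long as a camera call. They do not tell look-alikes from the thing itself.
- vision.boxes_of(target, camera): "uv" ([column, row] in pixels, amid what is visible of it).
The state is a dict: "clock": time; "joint_pos": joint angles; "joint_vel": joint speeds; "tau": joint torques, N m; "eef_pos": TCP position; "tool_rot": TCP orientation; "ft_force": force on the tool from outside, world axes, zero at the start; "ft_torque": the same for the moment, N m; "grip_width": finger opening in m.
Only numpy, scipy, OpenCV 4.12 (cv2) and the standard library are available. Lean on these libraries where they do the work, as an engineer would, in place of code of your own. Each camera call takes 0.05 s, during which the arm holds its last target.

## Working session

There is one attempt and no reset: what is moved stays moved. The work goes in short steps, Python scripts to look and compute and a tool call to move; the robot and the scene stay as the last step left them, time stands still between calls to the robot, and variables do not carry over. Pictures are saved under pics/ and viewed, and the job is handed in when it is done.

Besides the shell and the picture viewer there is one more tool, called after "Call:" as name(argument=value, ...) on one line, values as JSON. send_rows: Moves the arm, as the interface text tells. Its arguments: {"type":"object","properties":{"targets":{"type":"array"}},"required":["targets"]}

```bash
mkdir -p pics; python3 - <<'E'
from workcell import bot, vision
import cv2
o=bot.get_obs(); print(o)
for n in ["top","side","wrist"]:
    im=vision.camera(n); cv2.imwrite(f"pics/{n}0.png",im[:,:,::-1])
    print(n,vision.get_calibration(n))
E
```

```text
{'clock': 0.0, 'joint_pos': array([1.32998176e+00, 2.41429000e-01, 3.72532837e-03, 1.33518496e+00,
       1.15644949e-05, 1.57079916e+00]), 'joint_vel': array([-0.0016392 , -0.00156325,  0.00219485,  0.00019968, -0.00081817,
        0.00180825]), 'tau': array([ 9.50181820e-04, -3.72315252e+01,  2.52411121e+01,  1.69048249e-02,
        5.32505692e-05,  9.24696906e-06]), 'eef_pos': array([0.11909418, 0.48496493, 0.23040537]), 'tool_rot': array([ 1.20117895e-01,  9.92759083e-01, -1.03788468e-03, -1.31399248e-04]), 'ft_force': array([ 0.76119491, -0.46987471,  0.00637778]), 'ft_torque': array([ 0.04192175,  0.01538196, -0.01815966]), 'grip_width': 0.08528947798629302}
top {'vertical_fov': 52.741778490703865, 'cx': 317.8301561970693, 'cy': 239.02457539517474, 'rvec': array([ 2.22055163, -2.17705795,  0.07283961]), 'tvec': array([-0.04466083,  0.54324398,  0.93303346])}
side {'vertical_fov': 57.555986067910915, 'cx': 318.03979034682374, 'cy': 236.64713443796316, 'rvec': array([ 0.55566611, -2.55081852,  1.39155174]), 'tvec': array([0.47379504, 0.17705417, 0.68498012])}
wrist {'vertical_fov': 64.46943501645659, 'cx': 318.29689249889856, 'cy': 236.32749735650756, 'T_tool_cam': array([[ 1.80135860e-03, -9.55154732e-01, -2.96101661e-01,
         7.63650921e-02],
       [ 9.99998168e-01,  1.52899860e-03,  1.15137839e-03,
        -8.73349658e-04],
       [-6.47005489e-04, -2.96103192e-01,  9.55155736e-01,
        -1.42836790e-01],
       [ 0.00000000e+00,  0.00000000e+00,  0.00000000e+00,
         1.00000000e+00]])}
```

View pics/top0.png

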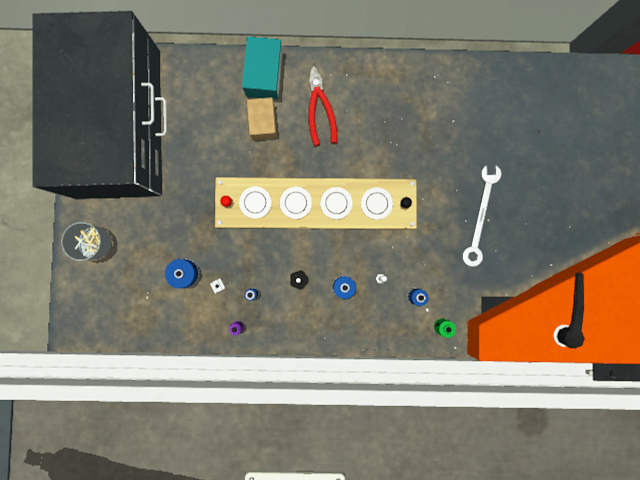

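View pics/side0.png

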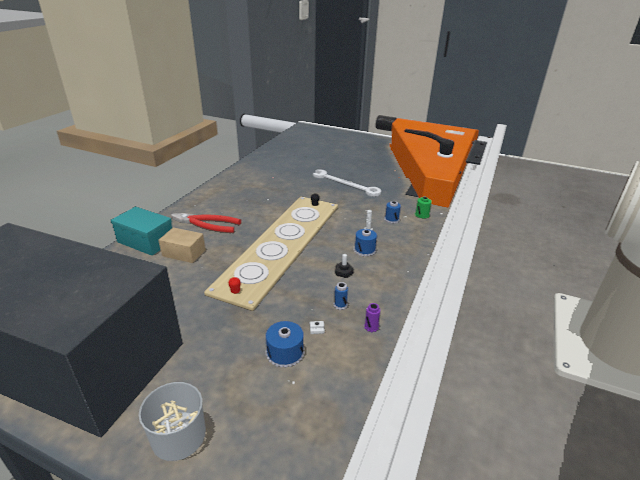

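View pics/wrist0.png

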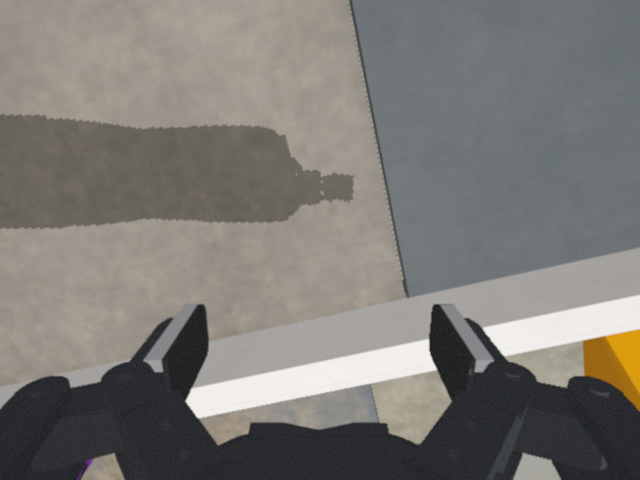

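```bash
cat > h.py <<'E'
import numpy as np, cv2
from workcell import bot, vision
from scipy.spatial.transform import Rotation as R
def cam(n,obs=None):
    c=vision.get_calibration(n); f=240/np.tan(np.radians(c["vertical_fov"])/2)
    K=np.array([[f,0,c["cx"]],[0,f,c["cy"]],[0,0,1]])
    if n=="wrist":
        T=np.eye(4);T[:3,:3]=R.from_quat(obs["tool_rot"]).as_matrix();T[:3,3]=obs["eef_pos"]
        W=np.linalg.inv(T@c["T_tool_cam"]); return K,W[:3,:3],W[:3,3]
    return K,cv2.Rodrigues(c["rvec"])[0],c["tvec"]
def back(n,uv,z,obs=None):
    K,Rm,t=cam(n,obs); d=Rm.T@np.linalg.solve(K,[uv[0],uv[1],1]); o=-Rm.T@t
    return o+d*(z-o[2])/d[2]
def proj(n,p,obs=None):
    K,Rm,t=cam(n,obs); q=K@(Rm@np.asarray(p,float)+t); return q[:2]/q[2]
E
python3 - <<'E'
from h import *
np.set_printoptions(precision=4,suppress=True)
print("tcp,base",proj("top",[.119,.485,.23]),proj("top",[0,0,0]))
im=cv2.imread("pics/top0.png")
hsv=cv2.cvtColor(im,cv2.COLOR_BGR2HSV)
m=cv2.inRange(hsv,(100,120,40),(125,255,255))
n,l,s,c=cv2.connectedComponentsWithStats(m)
for i in range(1,n):
    if s[i,4]>30: print("blue",s[i],c[i])
_,Rm,t=cam("top"); print("campos",-Rm.T@t)
for nm,uv,z in [("58",(179,273),.046),("24",(251,295),.046),("45",(345,287),.046),("34",(420,297),.046),("purp",(236,328),.046),("green",(447,328),.046),
  ("p0",(255,202),.013),("p1",(295,203),.013),("p2",(336,203),.013),("p3",(377,203),.013),("red",(225,201),.036),("blk",(406,203),.036),("railtop",(300,352),.03),("railbot",(300,400),.03),("knob",(298,280),.02),("bolt",(381,279),.03),("nut",(217,286),.01),("vise",(480,355),.1)]:
    print(nm,back("top",uv,z))
for t in ["holesaw_24","holesaw_34","holesaw_45","holesaw_58"]:
    print(t,[(np.round(b["uv"]),round(b["score"],2)) for b in vision.boxes_of(t,"top")])
big=cv2.resize(im[170:350,150:470],None,fx=2.5,fy=2.5,interpolation=cv2.INTER_CUBIC);cv2.imwrite("pics/crop1.png",big)
s=cv2.imread("pics/side0.png");cv2.imwrite("pics/crop2.png",cv2.resize(s[180:380,180:460],None,fx=2.8,fy=2.8,interpolation=cv2.INTER_CUBIC))
E
```

```text
tcp,base [-42.4424 515.1998] [294.6584 520.8808]
blue [165 259  33  29 691] [181.1027 273.2315]
blue [333 277  23  22 329] [344.1459 287.3313]
blue [245 289  13  11  39] [252.8974 292.4103]
blue [409 289  19  17 181] [417.2597 296.453 ]
campos [ 0.4918 -0.0238  0.9619]
58 [0.4731 0.2263 0.046 ]
24 [0.4344 0.09   0.046 ]
45 [ 0.4528 -0.0866  0.046 ]
34 [ 0.4366 -0.2285  0.046 ]
purp [0.3724 0.1164 0.046 ]
green [ 0.3795 -0.2799  0.046 ]
p0 [0.6146 0.0912 0.013 ]
p1 [0.6143 0.0124 0.013 ]
p2 [ 0.616  -0.0684  0.013 ]
p3 [ 0.6177 -0.1493  0.013 ]
red [0.6124 0.1459 0.036 ]
blk [ 0.6158 -0.2023  0.036 ]
railtop [ 0.3273 -0.004   0.03  ]
railbot [ 0.2374 -0.0059  0.03  ]
knob [0.4634 0.003  0.02  ]
bolt [ 0.4687 -0.1567  0.03  ]
nut [0.4484 0.1613 0.01  ]
vise [ 0.3399 -0.3235  0.1   ]
holesaw_24 [(array([345., 288.]), 0.86), (array([417., 296.]), 0.83), (array([181., 273.]), 0.78), (array([235., 332.]), 0.69), (array([442., 327.]), 0.6), (array([251., 294.]), 0.56)]
holesaw_34 [(array([345., 288.]), 0.86), (array([417., 296.]), 0.83), (array([181., 273.]), 0.78), (array([235., 332.]), 0.69), (array([442., 327.]), 0.6), (array([251., 294.]), 0.56)]
holesaw_45 [(array([345., 288.]), 0.86), (array([417., 296.]), 0.83), (array([181., 273.]), 0.78), (array([235., 332.]), 0.69), (array([442., 327.]), 0.6), (array([251., 294.]), 0.56)]
holesaw_58 [(array([345., 288.]), 0.86), (array([417., 296.]), 0.83), (array([181., 273.]), 0.78), (array([235., 332.]), 0.69), (array([442., 327.]), 0.6), (array([251., 294.]), 0.56)]
```

View pics/crop1.png

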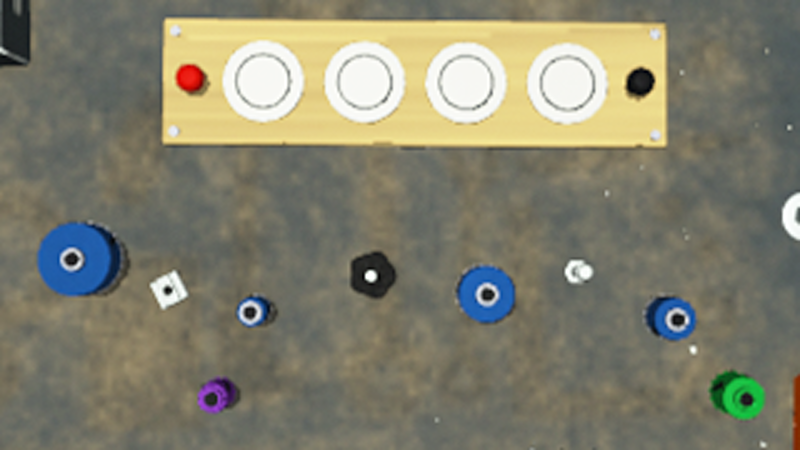

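View pics/crop2.png

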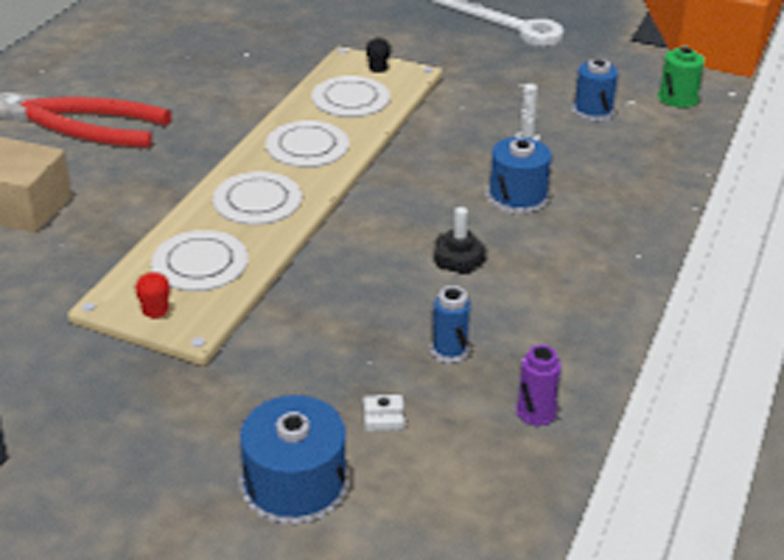

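The four blue candidates in the top view are (251,295) = 24, (420,297) = 34, (345,287) = 45 and (179,273) = 58. The purple one at (236,328) and the green one at (447,328) are look-alikes and stay put. In both crops the red peg is at the +y (left) end, so the order along the row runs 24, 34, 45, 58 from y=+0.09 to y=-0.15. Next I'll hover centrally with the jaws along x and refine the positions with the wrist camera.

Call:
send_rows(targets=[[[31.5,-39.5,0,-1.33,8.5],[31.5,-39.5,0,-1.33,8.5],[31.5,-39.5,0,-1.33,8.5],[31.5,-39.5,0,-1.33,8.5],[31.5,-39.5,0,-1.33,8.5],[31.5,-39.5,0,-1.33,8.5],[31.5,-39.5,0,-1.33,8.5],[31.5,-39.5,0,-1.33,8.5],[31.5,-39.5,0,-1.33,8.5],[31.5,-39.5,0,-1.33,8.5],[31.5,-39.5,0,-1.33,8.5],[31.5,-39.5,0,-1.33,8.5]]])

```text
clock: 1.85
eef_pos: [0.4335, 0.0918, 0.2314]
tool_rot: [0.706, 0.708, 0.0, -0.0]
ft_force: [-0.7, -0.2, -0.2]
grip_width: 0.0847
```

```bash
python3 - <<'E'
from h import *
o=bot.get_obs(); print(o["clock"],o["eef_pos"],o["tool_rot"],o["joint_pos"])
im=vision.camera("wrist"); cv2.imwrite("pics/w1.png",im[:,:,::-1])
print([ (k,proj("wrist",p,o).round(0)) for k,p in {"24":(.434,.09,.046),"58":(.473,.226,.046),"45":(.4528,-.0866,.046),"p0":(.6146,.0912,.013),"p1":(.6143,.0124,.013)}.items()])
E
```

```text
1.85 [0.43353683 0.09182583 0.23144064] [ 7.06129058e-01  7.08083149e-01  6.68711162e-05 -5.44770007e-05] [ 2.08609013e-01  1.28082532e-01 -1.33833139e-01  1.30882819e+00
  1.64334215e-04  1.77664184e+00]
[('24', array([320., 210.])), ('58', array([371.,  39.])), ('45', array([337., 378.])), ('p0', array([507., 201.])), ('p1', array([495., 277.]))]
```

View pics/w1.png

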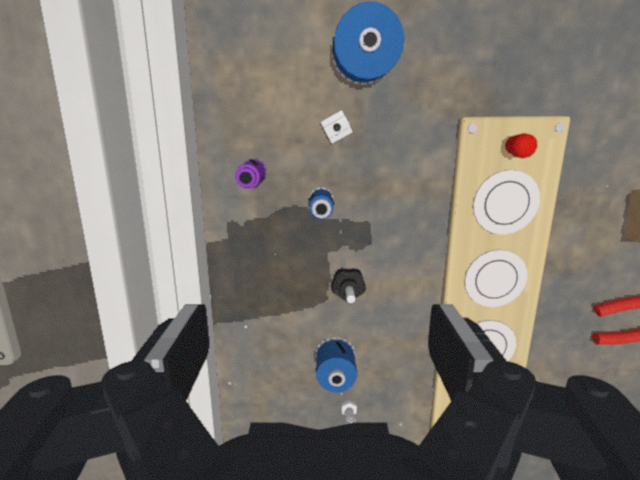

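The wrist view confirms the top-view positions within about 1 px: 24 at (321,209), 58 at (370,40), 45 at (337,379), first pad at (507,202). I'll refine sub-pixel for both views.

```bash
python3 - <<'E'
from h import *
np.set_printoptions(precision=4,suppress=True)
o=bot.get_obs()
o_=o
def blobs(n,f,box,minA):
    im=cv2.imread(f);h=cv2.cvtColor(im,cv2.COLOR_BGR2HSV)
    m=cv2.inRange(h,(0,0,190),(180,40,255)); x0,y0,x1,y1=box; M=np.zeros_like(m);M[y0:y1,x0:x1]=m[y0:y1,x0:x1]
    cs,_=cv2.findContours(M,cv2.RETR_EXTERNAL,cv2.CHAIN_APPROX_NONE)
    for c in cs:
        if cv2.contourArea(c)>minA:
            # project contour to z=.013 plane & fit circle
            P=np.array([back(n,p[0],.013,o_)[:2] for p in c])
            (cx,cy),r=cv2.minEnclosingCircle(P.astype(np.float32)*1000)
            A=np.c_[2*P,np.ones(len(P))];s=np.linalg.lstsq(A,(P**2).sum(1),rcond=None)[0]
            print(n,cv2.contourArea(c),s[:2],"r",np.sqrt(s[2]+s[0]**2+s[1]**2))
blobs("top","pics/top0.png",(230,180,400,230),300)
blobs("wrist","pics/w1.png",(460,150,560,320),500)
# boss: dark bore centroid
def bore(n,f,uv,w=6):
    im=cv2.cvtColor(cv2.imread(f),cv2.COLOR_BGR2GRAY).astype(float)
    u,v=uv;p=im[v-w:v+w+1,u-w:u+w+1]; wt=np.clip(90-p,0,None); yy,xx=np.mgrid[v-w:v+w+1,u-w:u+w+1]
    c=((wt*xx).sum()/wt.sum(),(wt*yy).sum()/wt.sum()); return np.array(c)
for k,uv in {"24":(251,295),"34":(420,297),"45":(345,287),"58":(179,273)}.items():
    c=bore("top","pics/top0.png",uv,3);print("top",k,c,back("top",c,.046))
for k,uv in {"24":(321,209),"45":(337,379),"58":(370,40)}.items():
    c=bore("w","pics/w1.png",uv,6);print("wrist",k,c,back("wrist",c,.046,o))
E
```

```text
top 762.5 [ 0.6177 -0.1482] r 0.03088215408036035
top 770.5 [ 0.6168 -0.0683] r 0.03099631311509684
top 771.5 [0.6157 0.0117] r 0.03097794422414828
top 777.5 [0.6147 0.0916] r 0.031056733192831674
wrist 2664.5 [0.6158 0.01  ] r 0.03119016945927485
wrist 3227.0 [0.6147 0.0899] r 0.03125926874993826
top 24 [249.6218 294.5818] [0.4352 0.0926 0.046 ]
top 34 [420.6919 297.4742] [ 0.4358 -0.2298  0.046 ]
top 45 [344.6507 287.4778] [ 0.4518 -0.0859  0.046 ]
top 58 [178.2309 273.3216] [0.4724 0.2278 0.046 ]
wrist 24 [320.8819 208.7046] [0.4351 0.0906 0.046 ]
wrist 45 [336.3937 379.1586] [ 0.4521 -0.0877  0.046 ]
wrist 58 [369.7374  39.1686] [0.4722 0.2259 0.046 ]
```

Call:
send_rows(targets=[[[0.15,-0.1,-6,0,4.5],[0.15,-0.1,-12,0,4.5],[0.15,-0.1,-16,0,4.5],[0.15,-0.1,-19,0,4.5],[0.15,-0.1,-21,0,4.5],[0.15,-0.1,-22,0,4.5],[0.15,-0.1,-22,0,4.5],[0.15,-0.1,-22,0,0.0],[0.15,-0.1,-22,0,0.0],[0.15,-0.1,-22,0,0.0],[0.15,-0.1,-22,0,0.0],[0.15,-0.1,-22,0,0.0]]])

```text
clock: 3.4
eef_pos: [0.4368, 0.0899, 0.0125]
tool_rot: [0.707, 0.707, 0.001, 0.001]
ft_force: [0.0, 0.8, 5.9]
grip_width: 0.0224
```

Call:
send_rows(targets=[[[0,0,2,0,0],[0,0,7,0,0],[5,0,8,0,0],[11,-0.1,8,0,0],[16,-0.1,8,0,0],[17.9,-0.1,8,0,0],[17.9,-0.1,6,0,0],[17.9,-0.1,4,0,0],[17.9,-0.1,4,0,0],[17.9,-0.1,4,0,0]]])

```text
clock: 4.65
eef_pos: [0.615, 0.0885, 0.0519]
tool_rot: [0.707, 0.707, 0.0, 0.0]
ft_force: [0.4, -0.6, -0.3]
grip_width: 0.0224
```

```bash
python3 - <<'E'
from h import *
o=bot.get_obs(); print(o["clock"],o["eef_pos"],o["tool_rot"],o["ft_force"],o["grip_width"])
im=vision.camera("wrist"); cv2.imwrite("pics/w2.png",im[:,:,::-1])
print(proj("wrist",[.6147,.0899,.013],o),proj("wrist",[*o["eef_pos"][:2],.046+.04],o))
E
```

```text
4.65 [0.61503766 0.08854972 0.05188905] [7.07133169e-01 7.07080329e-01 2.16888770e-04 2.06319311e-04] [ 0.42602053 -0.64981082 -0.27657495] 0.022398836881429338
[318.91976761 268.77209795] [320.18300018 355.78102126]
```

View pics/w2.png

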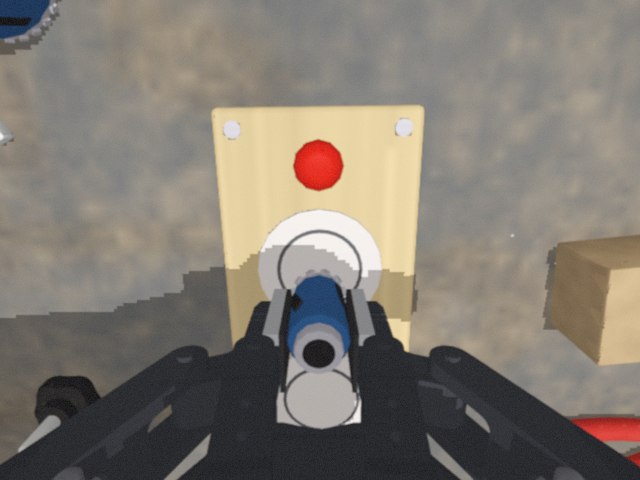

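Call:
send_rows(targets=[[[0,0.06,-1.2,0,0],[0,0.06,-2.1,0,0],[0,0.06,-2.6,0,0],[0,0.06,-2.65,0,0],[0,0.06,-2.65,0,4.0],[0,0.06,-2.65,0,4.5],[0,0.06,-2.65,0,4.5],[0,0.06,0,0,4.5],[0,0.06,5,0,4.5],[0,0.06,11,0,4.5]]])

```text
clock: 5.95
eef_pos: [0.6137, 0.089, 0.1612]
tool_rot: [0.707, 0.707, -0.001, -0.001]
ft_force: [1.8, 0.3, 0.4]
grip_width: 0.0452
```

Call:
send_rows(targets=[[[-17.9,-32,4,0,5.5],[-17.9,-32,4,0,5.5],[-17.9,-32,4,0,5.5],[-17.9,-32,4,0,5.5],[-17.9,-32,4,0,5.5],[-17.9,-32,4,0,5.5],[-17.9,-32,4,0,5.5],[-17.9,-32,4,0,5.5],[-17.9,-32,4,0,5.5]]])

```text
clock: 7.08
eef_pos: [0.4363, -0.2297, 0.201]
tool_rot: [0.706, 0.708, 0.0, -0.0]
ft_force: [0.4, 0.7, -1.0]
grip_width: 0.0549
```

```bash
python3 - <<'E'
from h import *
o=bot.get_obs(); print(o["clock"],o["eef_pos"],o["tool_rot"],o["ft_force"],o["grip_width"])
im=vision.camera("wrist"); cv2.imwrite("pics/w3.png",im[:,:,::-1])
t=vision.camera("top"); cv2.imwrite("pics/top3.png",cv2.resize(t[170:350,150:470,::-1],None,fx=2.5,fy=2.5))
print(proj("wrist",[.4357,-.2316,.046],o))
E
```

```text
7.075 [ 0.43627289 -0.22969309  0.20100913] [ 7.06384985e-01  7.07827783e-01  4.96753702e-05 -2.84793667e-04] [ 0.35613559  0.72255148 -0.98607888] 0.05489703043923331
[318.62966056 218.28041322]
```

View pics/w3.png

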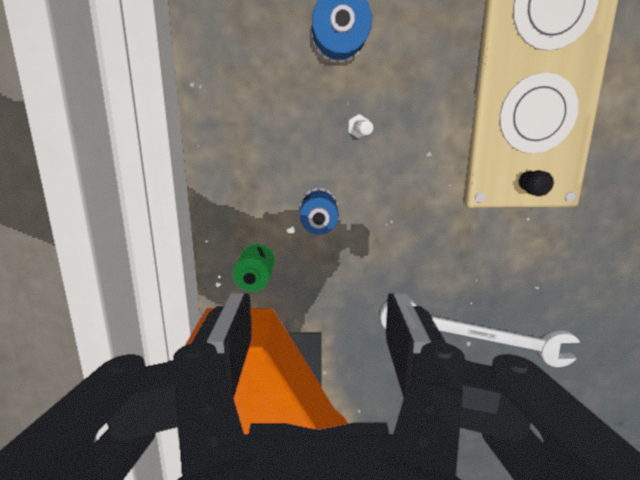

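View pics/top3.png

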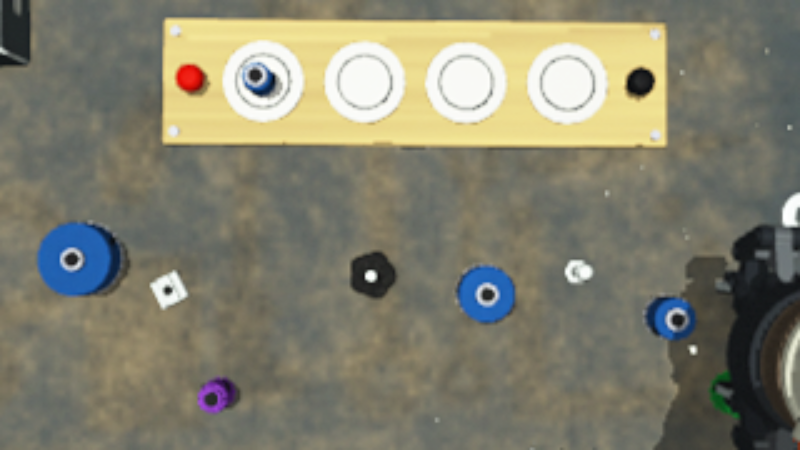

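Call:
send_rows(targets=[[[-0.05,-0.15,-6,0,5.5],[-0.05,-0.15,-11,0,5.5],[-0.05,-0.15,-15,0,5.5],[-0.05,-0.15,-17.5,0,5.5],[-0.05,-0.15,-19,0,5.5],[-0.05,-0.15,-19,0,5.5],[-0.05,-0.15,-19,0,5.5],[-0.05,-0.15,-19,0,0.0],[-0.05,-0.15,-19,0,0.0],[-0.05,-0.15,-19,0,0.0],[-0.05,-0.15,-19,0,0.0],[-0.05,-0.15,-19,0,0.0]]])

```text
clock: 8.68
eef_pos: [0.4364, -0.2329, 0.0127]
tool_rot: [0.707, 0.707, 0.001, 0.001]
ft_force: [-0.1, 1.8, 6.5]
grip_width: 0.0324
```

Call:
send_rows(targets=[[[0,0,2,0,0],[0,0,7,0,0],[3,4,8,0,0],[6.5,9,8,0,0],[10,14,8,0,0],[14,19,8,0,0],[17,23,8,0,0],[17.95,24.15,7,0,0],[17.95,24.15,4.5,0,0],[17.95,24.15,4,0,0],[17.95,24.15,4,0,0]]])

```text
clock: 10.05
eef_pos: [0.6138, 0.0083, 0.0509]
tool_rot: [0.708, 0.707, -0.001, -0.001]
ft_force: [0.8, -0.1, -1.1]
grip_width: 0.0324
```

```bash
python3 - <<'E'
from h import *
o=bot.get_obs(); print(o["clock"],o["eef_pos"],o["tool_rot"],o["ft_force"],o["grip_width"])
im=vision.camera("wrist"); cv2.imwrite("pics/w4.png",im[:,:,::-1])
print(proj("wrist",[.6158,.0100,.013],o),proj("wrist",[.6147,.0899,.059],o))
E
```

```text
10.05 [0.61380813 0.00834011 0.0508731 ] [ 7.07518224e-01  7.06694487e-01 -7.15840266e-04 -5.93487040e-04] [ 0.77021225 -0.11474017 -1.14690934] 0.032427008915202775
[323.66196722 268.95309075] [322.97799887  98.18939118]
```

View pics/w4.png

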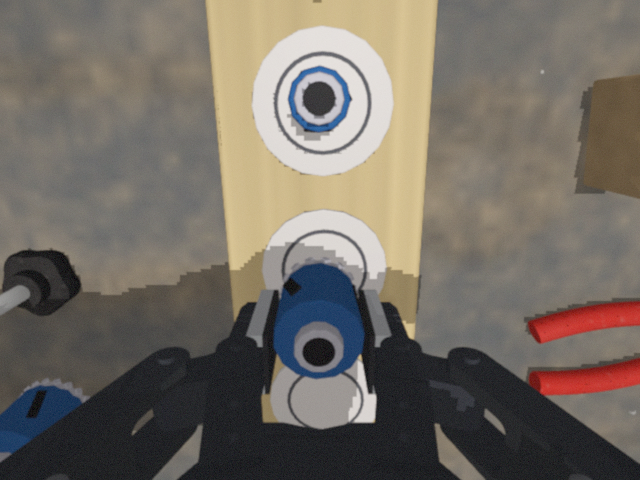

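Call:
send_rows(targets=[[[0.15,0.05,-1.2,0,0],[0.15,0.05,-2.0,0,0],[0.15,0.05,-2.5,0,0],[0.15,0.05,-2.6,0,0],[0.15,0.05,-2.6,0,0]]])

```text
clock: 10.72
eef_pos: [0.6157, 0.0096, 0.0258]
tool_rot: [0.707, 0.707, -0.0, -0.0]
ft_force: [-3.2, -0.7, 5.0]
grip_width: 0.0324
```

Call:
send_rows(targets=[[[0,0,0,0,5.0],[0,0,0,0,5.5],[0,0,0,0,5.5],[0,0,3,0,5.5],[0,0,8,0,5.5],[-4,-2,13,0,6.5],[-10,-6,16,0,6.5],[-16.3,-9.6,16,0,6.5],[-16.3,-9.6,16,0,6.5],[-16.3,-9.6,16,0,6.5],[-16.3,-9.6,16,0,6.5]]])

```text
clock: 12.1
eef_pos: [0.4542, -0.0862, 0.1855]
tool_rot: [0.707, 0.707, 0.001, 0.0]
ft_force: [0.4, 0.3, 0.4]
grip_width: 0.0651
```

```bash
python3 - <<'E'
from h import *
o=bot.get_obs(); print(o["clock"],o["eef_pos"],o["tool_rot"],o["ft_force"],o["grip_width"])
im=vision.camera("wrist"); cv2.imwrite("pics/w5.png",im[:,:,::-1])
print(proj("wrist",[.4521,-.0877,.046],o))
E
```

```text
12.1 [ 0.45418841 -0.08619825  0.18551802] [7.07077312e-01 7.07135898e-01 5.10353546e-04 4.86485904e-04] [0.4412273  0.27948697 0.39429147] 0.06508947484906322
[316.33497908 222.74147016]
```

View pics/w5.png

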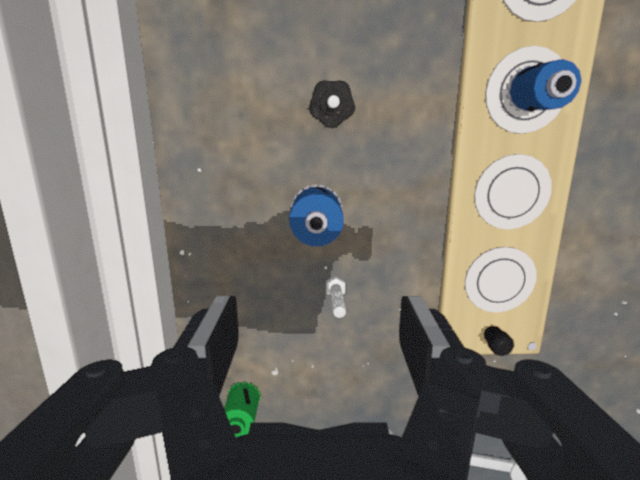

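Call:
send_rows(targets=[[[-0.15,-0.15,-6,0,6.5],[-0.15,-0.15,-11,0,6.5],[-0.15,-0.15,-15,0,6.5],[-0.15,-0.15,-17,0,6.5],[-0.15,-0.15,-17.6,0,6.5],[-0.15,-0.15,-17.6,0,6.5],[-0.15,-0.15,-17.6,0,6.5],[-0.15,-0.15,-17.6,0,0.0],[-0.15,-0.15,-17.6,0,0.0],[-0.15,-0.15,-17.6,0,0.0],[-0.15,-0.15,-17.6,0,0.0],[-0.15,-0.15,-17.6,0,0.0]]])

```text
clock: 13.65
eef_pos: [0.4529, -0.088, 0.0106]
tool_rot: [0.707, 0.707, 0.001, 0.001]
ft_force: [-0.9, 1.4, 6.8]
grip_width: 0.0433
```

Call:
send_rows(targets=[[[0,0,2,0,0],[0,0,6.5,0,0],[5,0.6,8,0,0],[10,1.2,8,0,0],[15,1.7,8,0,0],[16.4,1.8,7,0,0],[16.4,1.8,4.5,0,0],[16.4,1.8,4,0,0],[16.4,1.8,4,0,0],[16.4,1.8,4,0,0]]])

```text
clock: 14.9
eef_pos: [0.616, -0.07, 0.0504]
tool_rot: [0.707, 0.707, 0.0, 0.001]
ft_force: [0.8, -1.1, -1.5]
grip_width: 0.0434
```

```bash
python3 - <<'E'
from h import *
o=bot.get_obs(); print(o["clock"],o["eef_pos"],o["tool_rot"],o["ft_force"],o["grip_width"])
im=vision.camera("wrist"); cv2.imwrite("pics/w6.png",im[:,:,::-1])
print(proj("wrist",[.6158,.0100,.059],o),proj("wrist",[.6168,-.07,.013],o))
E
```

```text
14.9 [ 0.61604351 -0.07003034  0.05039106] [7.07202612e-01 7.07010571e-01 4.60166203e-04 5.53462876e-04] [ 0.78894278 -1.0787845  -1.47780988] 0.043412678096170505
[319.86174659 102.99841357] [320.99776043 272.27551534]
```

View pics/w6.png

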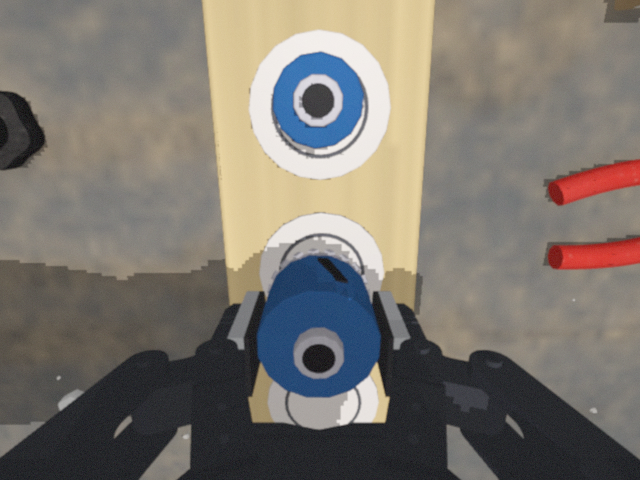

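34 sits at (318,101) against a predicted (320,103), under 1 mm off. I'll lower the 45; the grasp height was 0.0106, so release is at about 0.024.

Call:
send_rows(targets=[[[0.05,0,-1.2,0,0],[0.05,0,-2.0,0,0],[0.05,0,-2.5,0,0],[0.05,0,-2.65,0,0],[0.05,0,-2.65,0,0]]])

```text
clock: 15.58
eef_pos: [0.6155, -0.0697, 0.0237]
tool_rot: [0.707, 0.707, -0.0, -0.0]
ft_force: [-4.2, 1.1, 6.5]
grip_width: 0.0431
```

Call:
send_rows(targets=[[[0,0,0,0,6.0],[0,0,0,0,6.5],[0,0,0,0,6.5],[0,0,3,0,6.5],[0,0,8,0,6.5],[-4,3,13,0,8.5],[-9,8,16,0,8.5],[-14.3,12,16,0,8.5],[-14.3,18,16,0,8.5],[-14.3,24,16,0,8.5],[-14.3,29.5,16,0,8.5],[-14.3,29.5,16,0,8.5]]])

```text
clock: 17.08
eef_pos: [0.4729, 0.2291, 0.1828]
tool_rot: [0.705, 0.709, 0.001, -0.0]
ft_force: [0.6, -0.3, 0.2]
grip_width: 0.085
```

Call:
send_rows(targets=[[[0,0,0,0,8.5],[0,0,0,0,8.5]]])

```text
clock: 17.32
eef_pos: [0.4733, 0.2237, 0.1827]
tool_rot: [0.708, 0.706, -0.0, 0.0]
ft_force: [-0.5, 0.0, -0.3]
grip_width: 0.0847
```

```bash
python3 - <<'E'
from h import *
o=bot.get_obs(); print(o["clock"],o["eef_pos"],o["tool_rot"],o["ft_force"],o["grip_width"])
im=vision.camera("wrist"); cv2.imwrite("pics/w7.png",im[:,:,::-1])
print(proj("wrist",[.4722,.2259,.046],o))
E
```

```text
17.325 [0.47329285 0.22373145 0.18267044] [ 7.07796900e-01  7.06415879e-01 -3.90109627e-04  5.19068613e-05] [-0.47799508  0.01304103 -0.2616536 ] 0.08473325069687673
[317.96515143 218.93828405]
```

View pics/w7.png

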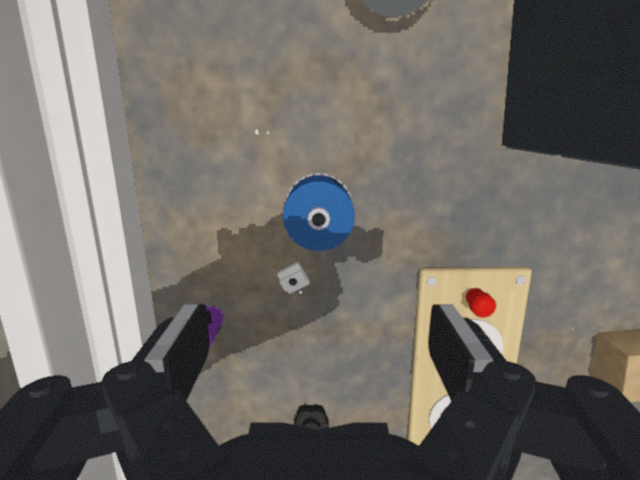

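Call:
send_rows(targets=[[[-0.1,0.2,-6,0,8.5],[-0.1,0.2,-11,0,8.5],[-0.1,0.2,-15,0,8.5],[-0.1,0.2,-17,0,8.5],[-0.1,0.2,-17.6,0,8.5],[-0.1,0.2,-17.6,0,8.5],[-0.1,0.2,-17.6,0,8.5],[-0.1,0.2,-17.6,0,0.0],[-0.1,0.2,-17.6,0,0.0],[-0.1,0.2,-17.6,0,0.0],[-0.1,0.2,-17.6,0,0.0],[-0.1,0.2,-17.6,0,0.0]]])

```text
clock: 18.88
eef_pos: [0.4731, 0.2276, 0.0081]
tool_rot: [0.707, 0.707, 0.001, 0.0]
ft_force: [-0.7, -0.7, 6.7]
grip_width: 0.0567
```

Call:
send_rows(targets=[[[0,0,2,0,0],[0,0,6.5,0,0],[0,-3,10,0,0],[0,-8.5,10,0,0],[0,-14,10,0,0],[0,-19.5,10,0,0],[0,-25,10,0,0],[2,-30,10,0,0],[6,-34,10,0,0],[10,-37.6,10,0,0],[14.45,-37.6,8,0,0],[14.45,-37.6,6,0,0]]])

```text
clock: 20.38
eef_pos: [0.6197, -0.1495, 0.0653]
tool_rot: [0.707, 0.707, 0.001, 0.001]
ft_force: [-1.3, 0.0, -2.1]
grip_width: 0.0567
```

Call:
send_rows(targets=[[[0,0,-2,0,0],[0,0,-2,0,0],[0,0,-2,0,0]]])

```text
clock: 20.75
eef_pos: [0.617, -0.1488, 0.0474]
tool_rot: [0.707, 0.707, 0.0, 0.0]
ft_force: [0.4, 0.3, -1.9]
grip_width: 0.0566
```

```bash
python3 - <<'E'
from h import *
o=bot.get_obs(); print(o["clock"],o["eef_pos"],o["tool_rot"],o["ft_force"],o["grip_width"])
im=vision.camera("wrist"); cv2.imwrite("pics/w8.png",im[:,:,::-1])
print(proj("wrist",[.6168,-.07,.059],o),proj("wrist",[.6177,-.15,.013],o))
E
```

```text
20.75 [ 0.61697165 -0.14880931  0.04736713] [7.07064084e-01 7.07149431e-01 1.42946870e-04 2.07612998e-04] [ 0.44370547  0.28226168 -1.86674653] 0.056583512924639943
[320.17389327 106.6066667 ] [321.03967857 276.84443138]
```

View pics/w8.png

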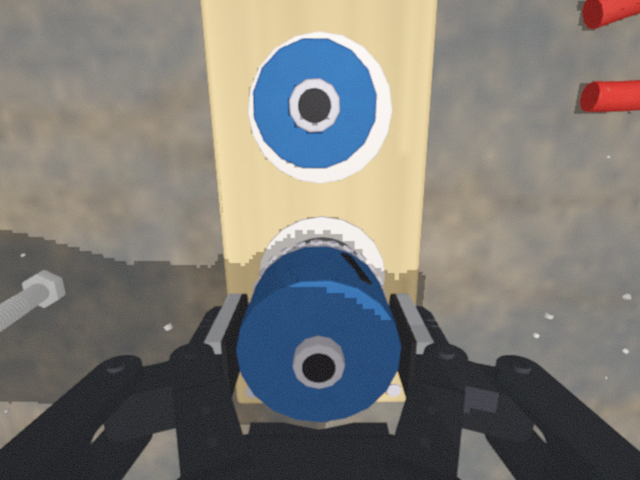

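Call:
send_rows(targets=[[[0.15,0,-1.2,0,0],[0.15,0,-2.0,0,0],[0.15,0,-2.5,0,0],[0.15,0,-2.6,0,0],[0.15,0,-2.6,0,0]]])

```text
clock: 21.42
eef_pos: [0.6177, -0.1487, 0.0211]
tool_rot: [0.707, 0.707, -0.0, -0.0]
ft_force: [-2.2, -0.1, 3.7]
grip_width: 0.0564
```

Call:
send_rows(targets=[[[0,0,0,0,7.5],[0,0,0,0,8.5],[0,0,0,0,8.5],[0,0,0,0,8.5],[0,0,3,0,8.5],[0,0,8,0,8.5],[0,0,14,0,8.5],[0,6,18,0,6.5],[0,6,18,0,6.5],[0,6,18,0,6.5],[0,6,18,0,6.5]]])

```text
clock: 22.8
eef_pos: [0.6173, -0.0895, 0.1989]
tool_rot: [0.707, 0.707, -0.001, -0.001]
ft_force: [-0.1, 0.1, -0.5]
grip_width: 0.0651
```

```bash
python3 - <<'E'
from h import *
o=bot.get_obs(); print(o["clock"],o["eef_pos"],o["tool_rot"],o["ft_force"],o["grip_width"])
im=vision.camera("wrist"); cv2.imwrite("pics/w9.png",im[:,:,::-1])
for p in [(.6147,.0899),(.6158,.01),(.6168,-.07),(.6177,-.15)]: print(proj("wrist",[*p,.059],o),proj("wrist",[*p,.013],o))
E
```

```text
22.8 [ 0.61728973 -0.08949284  0.19894257] [ 0.70736501  0.70684659 -0.00113974 -0.00115956] [-0.10931341  0.12916855 -0.50879914] 0.06514837179121759
[316.44848322 -55.38400555] [316.99898082 -28.44468414]
[318.08375443  81.37581892] [318.35761391  86.65331768]
[319.31574957 195.66867086] [319.40620671 185.37545604]
[320.23684424 292.49824622] [320.20700622 270.88427534]
```

View pics/w9.png

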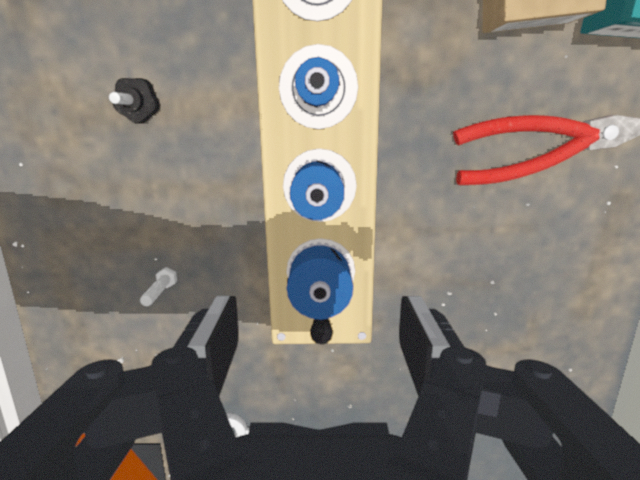

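Call:
send_rows(targets=[[[-5,5,3,0,8.0],[-10,10,3,0,8.0],[-15,15,3,0,8.0],[-20,20,3,0,8.0],[-20,25,3,0,8.0],[-20,30,3,0,8.0],[-20,36,3,0,8.0],[-20,36,3,0,8.0],[-20,36,3,0,8.0]]])

```text
clock: 23.98
eef_pos: [0.418, 0.2703, 0.2296]
tool_rot: [0.707, 0.707, -0.001, -0.0]
ft_force: [-0.9, -0.4, 0.9]
grip_width: 0.0799
```

```bash
python3 - <<'E'
from h import *
np.set_printoptions(precision=4,suppress=True)
o=bot.get_obs(); print(o["clock"],o["eef_pos"],o["ft_force"])
a=vision.camera("top")[:,:,::-1].copy();b=vision.camera("side")[:,:,::-1].copy()
v=np.hstack([cv2.resize(a[170:350,200:430],(400,313)),cv2.resize(b[170:330,190:390],(400,313))]);cv2.imwrite("pics/fin.png",v)
m=cv2.cvtColor(a,cv2.COLOR_BGR2GRAY).astype(float)
for p in [(.6147,.0917),(.6158,.0117),(.6168,-.0683),(.6177,-.1482)]:
    u=proj("top",[*p,.059]);r=np.round(u).astype(int);w=4
    q=m[r[1]-w:r[1]+w+1,r[0]-w:r[0]+w+1];i=np.clip(100-q,0,None)
    print(u)
E
```

```text
23.975 [0.418  0.2703 0.2296] [-0.936  -0.3714  0.8756]
[251.8175 198.7376]
[294.5382 199.0487]
[337.1722 199.4121]
[379.6675 199.8265]
```

View pics/fin.png

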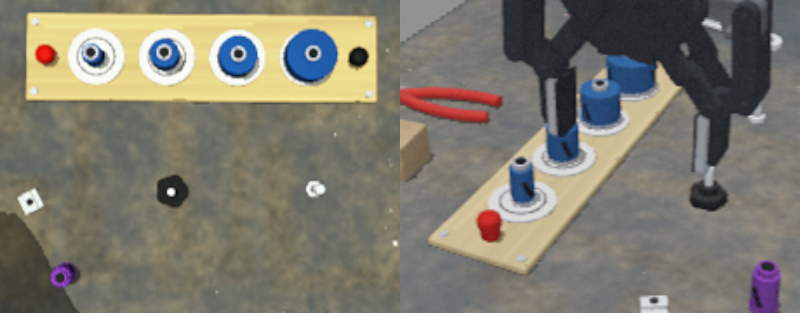

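The final picture shows all four saws upright on their pads, in order 24, 34, 45, 58 from red to black, with the gripper clear and the look-alikes untouched.

```bash
python3 -c "
from workcell import bot
print(bot.job_done())"
```

```text
the job is handed in; nothing more can be done
None
```

All four blue hole saws are on the board, upright and teeth down. They run 24, 34, 45, 58 mm from the red peg to the black peg. The job was handed in at about 24 s with the gripper clear of everything. I left the purple and green look-alikes alone.

The last wrist-camera checks put the 34 and 58 within about 1 mm of their pad centres. The 24 is about 1.5 mm off and the 45 about 2 mm off, both towards the robot; I left these as small enough. The top and wrist cameras disagreed by a constant 1.8 mm or so in y. I worked with differences within one camera's frame so that cancelled out.

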